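Sweep the broken bisque tile off the plaster slab into the scrap tray

ROBOT

A 6-joint arm with a two-finger parallel gripper is mounted at the origin on the work surface. World frame = base frame: x ahead of the robot, y to its left, z up, the work surface at z = 0. Lengths are in m, angles in rad, forces in N, time in s.
With the tool pointing down it reaches from about 0.375 to 0.9 m from the base axis. Payload 3.1 kg.
Tool frame: the origin (TCP) lies at the very end of the fingers, on their centre line; the grasp point (between the pads) lies 19 mm behind it (r.grip_point_offset is the distance from the TCP to the grasp point, in m); z points along the fingers, y is the line along which they close (so a half turn about z gives the same grasp; the last joint's range is limited). The gripper opens to 87 mm and grips with 3 to 60 N. Pads are 19 mm wide; open, the fingers measure 117 mm over their backs; the gripper's body (75 mm by 190 mm) begins 51 mm behind the grasp point.
Start: joints at [-1.48, 0.527, 1.433, -0, 1.181, -0.178], TCP at [0.166, -0.603, 0.223] pointing down, gripper open.
Joint ranges: [-3.08, 3.08], [-0.75, 2.2], [0.22, 2.44], [-1.43, 4.57], [0, 2.65], [-2.85, 2.85]. Speed limits (rad/s): [2.79, 2.79, 3.14, 3.14, 3.14, 3.14].

INTERFACE

Orientations are given as a unit quaternion [w, x, y, z].
In Python, from station import r gives the robot as it stands.
- The arm moves only by the tool play_rows, never from a script. Its arguments are lists of equal length, an entry for each row: "linear": the shift along the world's x, y, z each as a share of 500 mm, from -1 to 1, a list of three; "dr": the turn, a rotation vector about the world's x, y, z each as a share of 90 degrees, from -1 to 1, a list of three; "jaw": the opening, from 0 (shut) to 1 (fully open). In form: {"linear": [[x, y, z], ...], "dr": [[wx, wy, wz], ...], "jaw": [jaw, ...]}. A call has exactly 8 rows; each row is the pose to reach, as a shift and turn from the pose commanded when the call began; what a row does not reach only later rows make up. A row lasts 1/10 s, in which the tool goes at most 50 mm and 8.59 degrees, less where a joint would pass 70% of its speed; a pose out of reach is approached as far as the arm can. A call with a number of a shift or a turn outside -1 to 1 is refused whole. A call with a gripper value outside its range is refused whole. The fingers move at their own pace and stop on an object; "grip_force" is the grip in N (left out, the last holds). Time passes only in rows, so rows that repeat a pose let the fingers close, or fill a call up. It gives the time, the measured TCP pose, the force, the opening and the grip force at its end, in the units of the state.
- r.observe(): the state, without advancing time (a new reading comes with each control period).
- r.capture(name): name is "scene" or "top" or "wrist"; returns the picture (480x640x3 uint8, blue, green, red); there is no depth.
- r.camera_info(name): a dict with "intrinsics" (3x3 intrinsics, pixels), "extrinsics" (4x4, takes a point from camera to world coordinates). Camera axes: x right, y up, looking along -z (the intrinsics and any distortion apply to the point x, -y, -z); pixel columns grow to the right and rows downward; lengths in m; the calibration is good to about 2 mm. A picture is of the moment at which its call begins: read the wrist's pose just before it. camera_info takes no time and is no camera call; for the wrist camera it gives the pose at the moment of the call.
- r.job_done(): hands the job in; it is judged then, once.
The state is a dict: "clock": time; "qpos": joint angles; "qd": joint speeds; "effort": joint torques, N m; "tcp_pos": TCP position; "ee_rot": TCP orientation; "force": force on the tool from outside, world axes, zero at the start; "torque": the same for the moment, N m; "finger_gap": finger opening in m; "finger_force": force on a finger pad.
Only numpy, scipy, OpenCV 4.12 (cv2) and the standard library are available. Lean on these libraries where they do the work, as an engineer would, in place of code of your own. Each camera call takes 0.05 s, during which the arm holds its last target. There are 200 camera calls.

TASK

A terracotta tile has broken on the plaster slab: sweep its three flat pieces across the slab with the fingertips and over the side edge, so that all of them lie in the steel scrap tray that stands against it. Only push the pieces along the slab, never pick one up, and leave the mould, cup, kiln prop, wooden rib, lidded tub, jar and the tray itself where they are.

Things in the scene. Friction and masses are not known exactly. Their poses are not given: they have to be found in the camera images.
- slab: white plaster work slab in a pale wooden frame flush with its top; 320 mm along its x, 340 mm along its y, 50 mm high, fixed. Origin: centre of its underside, on the bench. Its x points away from the robot and its y to the robot's left, within a small yaw. Its top is flat, with no raised edge
- tray: open steel scrap tray, 300 mm along its x, 130 mm along its y, 40 mm high, walls and floor 4 mm thick, 0.9 kg, loose on the bench. Origin: centre of its underside. It stands along the left (+y) or right (-y) edge of the slab, parallel, with a 4 mm gap, its rim 10 mm below the slab's top: what is pushed over that edge drops in, and fingertips at slab height pass over it
- shard_corner: broken piece of a flat terracotta tile, five-sided with two square corners (a corner of the tile), about 52 x 44 mm across, 9 mm thick, 34 g, with a sharp broken outline; starts lying flat on the slab. Origin: centre of its underside (average of its outline's corners); z up through the thickness
- shard_wedge: broken piece of a flat terracotta tile, four-sided, tapering, about 54 x 40 mm across, 9 mm thick, 28 g, with a sharp broken outline; starts lying flat on the slab. Origin: centre of its underside (average of its outline's corners); z up through the thickness
- shard_point: broken piece of a flat terracotta tile, four-sided, coming to a point, about 50 x 46 mm across, 9 mm thick, 26 g, with a sharp broken outline; starts lying flat on the slab. Origin: centre of its underside (average of its outline's corners); z up through the thickness
- shard_corner_mid (a point): middle of shard_corner, half way through its thickness: 4.5 mm above its origin
- shard_wedge_mid (a point): middle of shard_wedge, half way through its thickness: 4.5 mm above its origin
- shard_point_mid (a point): middle of shard_point, half way through its thickness: 4.5 mm above its origin
- mould: white plaster press mould, a block 46 x 46 mm, 26 mm high, with a square recess in its top, 80 g, standing among the broken pieces on the slab. Origin: centre of its underside; stays where it is
- cup: small whole terracotta cup, 42 mm across and 42 mm high, 70 g, standing on the slab near its far edge. Origin: centre of its underside; stays where it is
- rib: flat wooden rib (scraper) with round ends, 116 mm long along its y, 26 mm wide, 6 mm thick, lying on the slab along its near edge. Origin: centre of its underside; stays where it is
- tub: white plastic tub with a yellow lid, 150 mm along its x, 110 mm along its y, 75 mm high, on the bench next to the slab on the side away from the tray. Origin: centre of its underside; stays where it is
- kiln_prop: square buff kiln prop (post), 34 x 34 mm, 45 mm high, 90 g, standing on the slab near its far edge. Origin: centre of its underside; stays where it is
- jar: glass jar with a white cap, 70 mm across, 90 mm high, on the bench to the left. Origin: centre of its underside; stays where it is
Not all that is in view belongs to the job. Leave any green look-alike of the shard_wedge alone. What is shaped like the shard_point but turquoise is not meant.

How it is judged:
At the end, for the whole second after the job is handed in: The middle of each of the three pieces is inside the tray's walls and below its rim (40 mm), the pieces are at rest (under 20 mm/s), no bystander has been shifted by 12 mm or more and the tray by less than 20 mm (x of shard_corner_mid in the frame of tray between -0.146 and 0.146 m and y of shard_corner_mid in the frame of tray between -0.061 and 0.061 m and z of shard_corner_mid in the frame of tray between 0 and 0.04 m and linear speed of each of shard_corner, shard_wedge, shard_point below 0.02 m/s and x of shard_wedge_mid in the frame of tray between -0.146 and 0.146 m and y of shard_wedge_mid in the frame of tray between -0.061 and 0.061 m and z of shard_wedge_mid in the frame of tray between 0 and 0.04 m and x of shard_point_mid in the frame of tray between -0.146 and 0.146 m and y of shard_point_mid in the frame of tray between -0.061 and 0.061 m and z of shard_point_mid in the frame of tray between 0 and 0.04 m and distance of each of mould, cup, rib, tub, jar, kiln_prop from where it was at the start of the episode below 0.012 m and distance of tray from where it was at the start of the episode below 0.02 m); the robot touches nothing.
It fails at once if a broken piece is picked up: its middle rises to 70 mm above the bench, 16 mm higher than it lies on the slab (height (world z) of any of shard_corner_mid, shard_wedge_mid, shard_point_mid above 0.07 m).
It fails at once if a bystander is shifted by more than 12 mm (distance of any of mould, cup, rib, tub, jar, kiln_prop from where it was at the start of the episode above 0.012 m).
It fails at once if a bystander is tipped by more than 0.3 rad (angle between any of mould, cup, rib, tub, jar, kiln_prop's own z axis and vertical above 0.3 rad).
It fails at once if the tray is shifted by more than 20 mm (distance of tray from where it was at the start of the episode above 0.02 m).
It also fails if it takes over 72 s, if anything falls off the work surface, if the arm or the gripper's body presses on something with over 40 N, if the wrist force passes 120 N, or if a joint passes its speed limit or range.

## Working session

There is one attempt and no reset: what is moved stays moved. The work goes in short steps, Python scripts to look and compute and a tool call to move; the robot and the scene stay as the last step left them, time stands still between calls to the robot, and variables do not carry over. Pictures are saved under pics/ and viewed, at most 10 in all, crops included, and the job is handed in when it is done.

Besides the shell and the picture viewer there is one more tool, called as name(argument=value, ...) on one line, values as JSON. play_rows: Moves the arm, as the interface text tells. Shift numbers are shares of 500 mm and turn numbers shares of 90 degrees, none past 1 either way. Its arguments: {"type":"object","properties":{"linear":{"type":"array","items":{"type":"array","items":{"type":"number"}}},"dr":{"type":"array","items":{"type":"array","items":{"type":"number"}}},"jaw":{"type":"array","items":{"type":"number"}},"grip_force":{"type":"number"}},"required":["linear","dr","jaw"]}

```bash
mkdir -p pics; ls; python3 - <<'E'
from station import r
import cv2,numpy as np
for n in("top","scene"):
    cv2.imwrite(f"pics/{n}0.png",r.capture(n)); i=r.camera_info(n); print(n,np.round(i["intrinsics"],1).tolist(),np.round(i["extrinsics"],3).tolist())
print(r.observe())
E
```

```text
pics
top [[456.9, 0.0, 321.0], [0.0, 456.9, 245.4], [0.0, 0.0, 1.0]] [[0.0, 0.982, -0.189, 0.247], [-1.0, 0.0, -0.001, 0.013], [-0.001, 0.189, 0.982, 1.196], [0.0, 0.0, 0.0, 1.0]]
scene [[436.2, 0.0, 312.7], [0.0, 436.2, 241.1], [0.0, 0.0, 1.0]] [[0.248, -0.778, 0.577, 1.014], [0.969, 0.195, -0.153, -0.143], [0.006, 0.597, 0.802, 0.806], [0.0, 0.0, 0.0, 1.0]]
{'clock': 0.1, 'qpos': array([-1.48053634e+00,  5.28384945e-01,  1.43376880e+00, -3.15819574e-06,
        1.18138463e+00, -1.78463353e-01]), 'qd': array([-0.00092615, -0.00195561, -0.00709104, -0.0003324 ,  0.00054902,
       -0.00058215]), 'effort': array([ 4.64560162e-05, -4.40985918e+01, -1.77150822e+01,  6.33730413e-02,
        5.33934811e-02, -3.80114500e-05]), 'tcp_pos': array([ 0.16592784, -0.60189499,  0.22166397]), 'ee_rot': array([-9.71979992e-04,  9.90986493e-01,  1.33958293e-01,  4.14320547e-05]), 'force': array([-0.52722054,  0.11593635,  0.12906599]), 'torque': array([-0.02952092,  0.03447706, -0.0215944 ]), 'finger_force': 0.0, 'finger_gap': 0.0870756053208297}
```

View pics/top0.png

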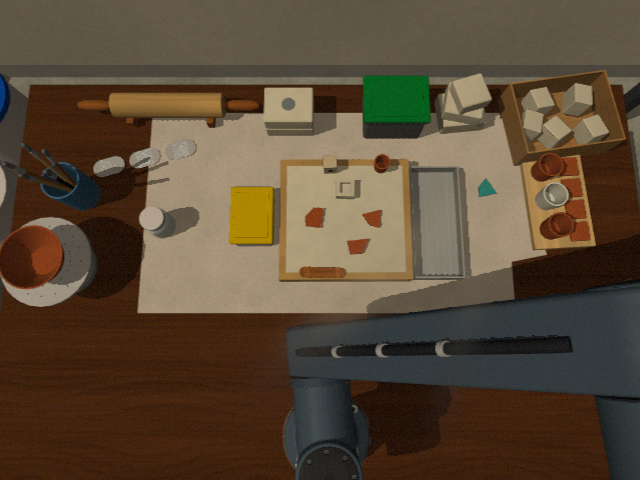

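View pics/scene0.png

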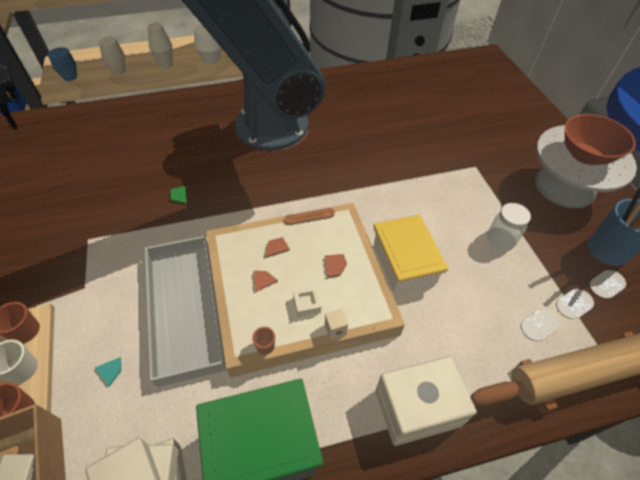

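The top view shows the tray on the right (-y) at about (439,222). The pieces are at (315,217), (373,217) and (358,245), the mould at (346,188), the prop at (330,163), the cup at (382,162) and the rib at (323,272).

```bash
cat > h.py <<'E'
from station import r
import cv2,numpy as np
def ray(n,px,z,info=None):
    i=info or r.camera_info(n);K=np.array(i["intrinsics"]);E=np.array(i["extrinsics"])
    p=np.c_[np.atleast_2d(px).astype(float),np.ones(len(np.atleast_2d(px)))]
    d=(np.linalg.inv(K)@p.T).T*[1,-1,-1]; d=d@E[:3,:3].T; o=E[:3,3]
    return (o+d*((z-o[2])/d[:,2])[:,None])[:,:2]
def shards(n,z=0.059,img=None,info=None,amin=60):
    im=r.capture(n) if img is None else img
    h=cv2.cvtColor(im,cv2.COLOR_BGR2HSV)
    m=((h[...,0]<14)&(h[...,1]>120)&(h[...,2]>70)).astype(np.uint8)
    out=[]
    for c in cv2.findContours(m,0,1)[0]:
        if cv2.contourArea(c)<amin: continue
        a=cv2.approxPolyDP(c,.04*cv2.arcLength(c,True),True)[:,0]
        w=ray(n,a,z,info); out.append((cv2.contourArea(c),ray(n,c[:,0],z,info),w))
    return out
E
python3 - <<'E'
from h import *
im=r.capture("top")
for a,c,w in shards("top",img=im):
    if abs(c[:,0].mean()-.5)<.25 and -.2<c[:,1].mean()<.2: print(a,np.round((c.min(0)+c.max(0))/2,3),np.round(w,3).tolist())
print("slab",np.round(ray("top",[[281,160],[411,160],[411,279],[279,279]],.05),3).tolist())
print("tray",np.round(ray("top",[[413,168],[462,167],[465,277],[415,277]],.04),3).tolist())
print("mould",np.round(ray("top",[[336,180],[355,180],[355,198],[336,198]],.076),3).tolist())
print("prop top,cup top,rib",np.round(ray("top",[[329,160]],.095),3),np.round(ray("top",[[382,158]],.092),3),np.round(ray("top",[[300,272],[346,272],[323,266]],.056),3).tolist())
c=im[140:300,265:475]; cv2.imwrite("pics/c.png",cv2.resize(c,None,fx=3.7,fy=3.7,interpolation=cv2.INTER_CUBIC))
E
```

```text
95.5 [0.283 0.053] [[0.289, 0.088], [0.279, 0.051], [0.27, 0.078], [0.284, 0.019]]
336.0 [0.398 0.011] [[0.406, 0.067], [0.388, 0.059], [0.393, -0.044], [0.411, -0.019]]
212.5 [ 0.465 -0.077] [[0.483, -0.103], [0.477, -0.052], [0.447, -0.059], [0.447, -0.087]]
192.0 [ 0.536 -0.114] [[0.548, -0.091], [0.522, -0.109], [0.517, -0.134], [0.559, -0.138]]
261.5 [0.539 0.032] [[0.564, 0.035], [0.543, 0.055], [0.519, 0.052], [0.514, 0.017], [0.561, 0.009]]
196.0 [ 0.686 -0.146] [[0.711, -0.152], [0.7, -0.128], [0.675, -0.125], [0.662, -0.135], [0.686, -0.167]]
slab [[0.698, 0.12], [0.698, -0.224], [0.382, -0.213], [0.382, 0.12]]
tray [[0.68, -0.231], [0.682, -0.362], [0.388, -0.352], [0.388, -0.225]]
mould [[0.634, -0.024], [0.634, -0.073], [0.586, -0.073], [0.586, -0.024]]
prop top,cup top,rib [[ 0.681 -0.006]] [[ 0.687 -0.142]] [[0.399, 0.067], [0.399, -0.049], [0.414, 0.009]]
```

View pics/c.png

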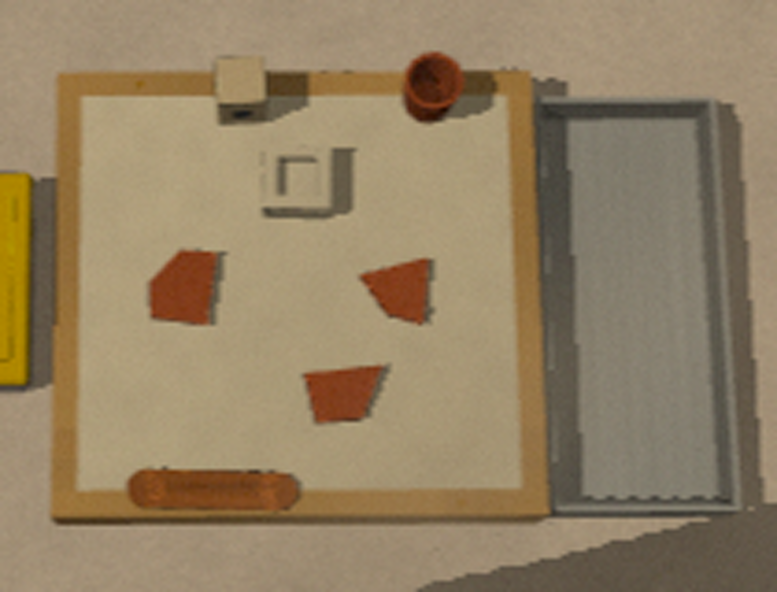

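The crop shows the corner piece (top-image 315,217) and point piece (373,217) in one lane at x≈0.535. The wedge piece (358,245) is in the lane at x≈0.465, and both lanes to the tray are free. I'll push with nearly shut fingers spanning world x, in the order point, corner, wedge.

play_rows(linear=[[0.38,0.56,0],[0.38,0.56,0],[0.38,0.56,0],[0.38,0.56,0],[0.38,0.56,0],[0.38,0.56,0],[0.38,0.56,0],[0.38,0.56,0]], dr=[[0,0,0.41],[0,0,0.41],[0,0,0.41],[0,0,0.41],[0,0,0.41],[0,0,0.41],[0,0,0.41],[0,0,0.41]], jaw=[0.14,0.14,0.14,0.14,0.14,0.14,0.14,0.14])

```text
clock: 0.95
tcp_pos: [0.3572, -0.3176, 0.2223]
ee_rot: [-0.002, 0.896, 0.443, 0.0]
force: [0.4, -0.4, -0.1]
finger_gap: 0.0309
finger_force: 0.0
```

play_rows(linear=[[0.36,0.51,-0.14],[0.36,0.51,-0.14],[0.36,0.51,-0.14],[0.36,0.51,-0.14],[0.36,0.51,-0.14],[0.36,0.51,-0.14],[0.36,0.51,-0.14],[0.36,0.51,-0.14]], dr=[[0,0,0.415],[0,0,0.415],[0,0,0.415],[0,0,0.415],[0,0,0.415],[0,0,0.415],[0,0,0.415],[0,0,0.415]], jaw=[0.14,0.14,0.14,0.14,0.14,0.14,0.14,0.14])

```text
clock: 1.75
tcp_pos: [0.5371, -0.0659, 0.1515]
ee_rot: [-0.0, 0.708, 0.706, -0.0]
force: [-0.5, -0.5, -0.3]
finger_gap: 0.0125
finger_force: 0.0
```

```bash
python3 - <<'E'
from h import *
i=r.camera_info("wrist"); im=r.capture("wrist"); cv2.imwrite("pics/w1.png",im)
o=r.observe(); print(o["clock"],o["tcp_pos"],o["ee_rot"],o["finger_gap"])
for a,c,w in shards("wrist",img=im,info=i,amin=800): print(a,np.round(w,3).tolist())
E
```

```text
1.8 [ 0.53625311 -0.06727222  0.15190247] [-2.69021183e-04  7.08401321e-01  7.05809667e-01 -4.58599249e-04] 0.012495798880920709
1110.0 [[0.681, -0.18], [0.709, -0.186], [0.723, -0.165], [0.681, -0.164]]
1099.5 [[0.548, -0.091], [0.527, -0.104], [0.527, -0.133], [0.547, -0.132]]
2663.0 [[0.448, -0.059], [0.448, -0.091], [0.485, -0.107], [0.48, -0.053]]
4643.0 [[0.521, 0.053], [0.515, 0.015], [0.565, 0.008], [0.566, 0.033], [0.544, 0.053]]
6462.5 [[0.399, 0.067], [0.387, -0.035], [0.403, -0.046], [0.416, 0.055]]
4171.0 [[0.343, 0.085], [0.316, -0.021], [0.342, -0.052]]
```

View pics/w1.png

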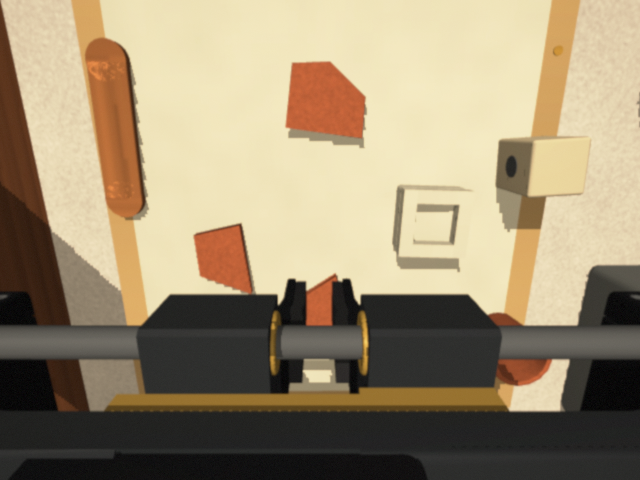

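The wrist view shows the fingertips just behind the point piece at (325,300). The wedge is at (225,258), the corner at (327,98) and the mould at (435,222), all matching the top view.

play_rows(linear=[[0,0,-0.1],[0,0,-0.16],[0,0,-0.18],[0,0,-0.19],[0,0,-0.194],[0,0,-0.196],[0,0,-0.196],[0,0,-0.196]], dr=[[0,0,0],[0,0,0],[0,0,0],[0,0,0],[0,0,0],[0,0,0],[0,0,0],[0,0,0]], jaw=[0.14,0.14,0.14,0.14,0.14,0.14,0.14,0.14])

```text
clock: 2.6
tcp_pos: [0.5366, -0.0678, 0.0555]
ee_rot: [0.001, 0.709, 0.705, 0.0]
force: [-0.3, -0.1, -0.5]
finger_gap: 0.0122
finger_force: 0.0
```

play_rows(linear=[[0,-0.02,-0.003],[0,-0.04,-0.003],[0,-0.06,-0.003],[0,-0.08,-0.003],[0,-0.1,-0.003],[0,-0.12,-0.003],[0,-0.14,-0.003],[0,-0.16,-0.003]], dr=[[0,0,0],[0,0,0],[0,0,0],[0,0,0],[0,0,0],[0,0,0],[0,0,0],[0,0,0]], jaw=[0.14,0.14,0.14,0.14,0.14,0.14,0.14,0.14])

```text
clock: 3.4
tcp_pos: [0.5359, -0.1484, 0.053]
ee_rot: [-0.0, 0.709, 0.705, -0.0]
force: [0.2, 0.4, 0.1]
finger_gap: 0.012
finger_force: 0.1
```

```bash
python3 - <<'E'
from h import *
im=r.capture("scene")
cv2.imwrite("pics/s1.png",cv2.resize(im[190:400,130:420],None,fx=2.5,fy=2.5))
print(r.observe()["tcp_pos"])
E
```

```text
[ 0.53650327 -0.1501162   0.05310047]
```

View pics/s1.png

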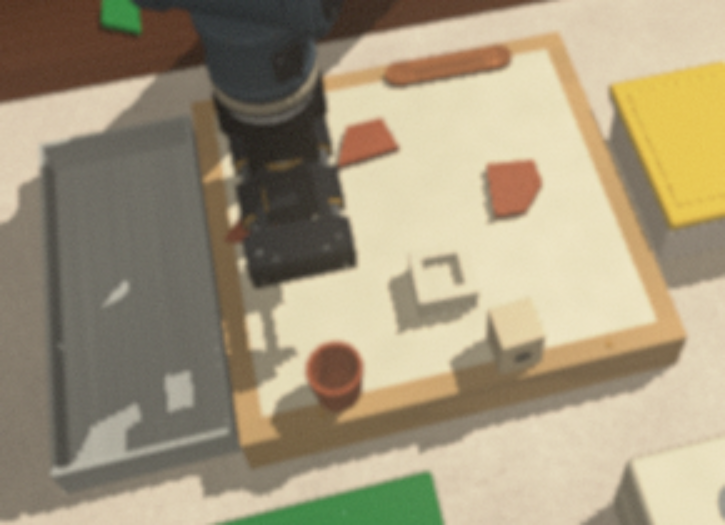

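The point piece sits ahead of the fingers at crop (237,232), just short of the edge, and nothing else has moved.

play_rows(linear=[[0,-0.025,0],[0,-0.05,0],[0,-0.08,0],[0,-0.11,0],[0,-0.14,0],[0,-0.17,0],[0,-0.2,0],[0,-0.22,0]], dr=[[0,0,0],[0,0,0],[0,0,0],[0,0,0],[0,0,0],[0,0,0],[0,0,0],[0,0,0]], jaw=[0.14,0.14,0.14,0.14,0.14,0.14,0.14,0.14])

```text
clock: 4.25
tcp_pos: [0.5362, -0.2594, 0.0531]
ee_rot: [0.0, 0.71, 0.705, 0.0]
force: [-0.4, 0.2, -0.1]
finger_gap: 0.0121
finger_force: 0.0
```

play_rows(linear=[[0,0,0.05],[0,0,0.12],[0,0,0.2],[0,0.1,0.2],[0,0.2,0.2],[0,0.3,0.2],[0,0.4,0.2],[0,0.5,0.2]], dr=[[0,0,0],[0,0,0],[0,0,0],[0,0,0],[0,0,0],[0,0,0],[0,0,0],[0,0,0]], jaw=[0.14,0.14,0.14,0.14,0.14,0.14,0.14,0.14])

```text
clock: 5.05
tcp_pos: [0.5358, -0.006, 0.1533]
ee_rot: [0.0, 0.709, 0.705, 0.0]
force: [0.5, 0.3, 0.3]
finger_gap: 0.0121
finger_force: 0.0
```

```bash
python3 - <<'E'
from h import *
print(r.observe()["tcp_pos"])
for n in("top","scene"):
  for z in (.059,.013):
    for a,c,w in shards(n,z): 
        m=(c.min(0)+c.max(0))/2
        if .38<m[0]<.72 and -.38<m[1]<.2: print(n,z,a,np.round(m,3),np.round(c.min(0),3),np.round(c.max(0),3))
E
```

```text
[ 0.53580393 -0.00597727  0.15325112]
top 0.059 163.5 [ 0.492 -0.255] [ 0.47  -0.278] [ 0.514 -0.232]
top 0.059 174.5 [ 0.691 -0.146] [ 0.67  -0.167] [ 0.711 -0.125]
top 0.013 104.0 [ 0.473 -0.095] [ 0.455 -0.11 ] [ 0.492 -0.081]
top 0.013 165.0 [ 0.502 -0.265] [ 0.479 -0.29 ] [ 0.525 -0.24 ]
top 0.013 175.5 [ 0.709 -0.152] [ 0.687 -0.174] [ 0.73 -0.13]
scene 0.059 383.5 [ 0.674 -0.142] [ 0.649 -0.162] [ 0.699 -0.123]
scene 0.059 224.0 [ 0.537 -0.258] [ 0.516 -0.281] [ 0.558 -0.235]
scene 0.059 308.5 [0.546 0.03 ] [0.521 0.009] [0.571 0.052]
scene 0.059 220.0 [ 0.471 -0.08 ] [ 0.452 -0.103] [ 0.489 -0.057]
scene 0.059 110.5 [ 0.406 -0.026] [ 0.395 -0.046] [ 0.418 -0.007]
scene 0.013 378.5 [ 0.652 -0.142] [ 0.625 -0.163] [ 0.679 -0.121]
scene 0.013 225.0 [ 0.508 -0.265] [ 0.486 -0.289] [ 0.53  -0.241]
scene 0.013 309.5 [0.517 0.041] [0.491 0.018] [0.543 0.064]
scene 0.013 222.0 [ 0.437 -0.076] [ 0.418 -0.101] [ 0.457 -0.051]
```

The point piece lies in the tray: both views agree on (0.505,-0.265) at tray-floor height. Next is the corner piece.

play_rows(linear=[[0.004,0.08,0],[0.006,0.172,0],[0.006,0.172,-0.06],[0.006,0.172,-0.12],[0.006,0.172,-0.17],[0.006,0.172,-0.19],[0.006,0.172,-0.2],[0.006,0.172,-0.2]], dr=[[0,0,0],[0,0,0],[0,0,0],[0,0,0],[0,0,0],[0,0,0],[0,0,0],[0,0,0]], jaw=[0.14,0.14,0.14,0.14,0.14,0.14,0.14,0.14])

```text
clock: 6.05
tcp_pos: [0.5395, 0.0774, 0.053]
ee_rot: [0.0, 0.71, 0.704, 0.0]
force: [-0.0, 1.0, -0.2]
finger_gap: 0.0121
finger_force: 0.0
```

play_rows(linear=[[0,-0.02,0],[0,-0.05,0],[0,-0.075,0],[0,-0.1,0],[0,-0.13,0],[0,-0.16,0],[0,-0.19,0],[0,-0.2,0]], dr=[[0,0,0],[0,0,0],[0,0,0],[0,0,0],[0,0,0],[0,0,0],[0,0,0],[0,0,0]], jaw=[0.14,0.14,0.14,0.14,0.14,0.14,0.14,0.14])

```text
clock: 6.85
tcp_pos: [0.5393, -0.0236, 0.053]
ee_rot: [0.0, 0.71, 0.704, 0.0]
force: [1.0, 0.5, 0.0]
finger_gap: 0.0121
finger_force: 0.1
```

```bash
cat > look.py <<'E'
from h import *
import sys
im=r.capture("scene")
cv2.imwrite(sys.argv[1],cv2.resize(im[190:400,130:420],None,fx=2.5,fy=2.5))
print(r.observe()["tcp_pos"])
for a,c,w in shards("scene",.059,img=im):
    m=(c.min(0)+c.max(0))/2
    if .38<m[0]<.72 and -.38<m[1]<.2: print(a,np.round(m,3),np.round(c.min(0),3),np.round(c.max(0),3))
E
python3 look.py pics/s2.png
```

```text
[ 0.5392816  -0.02352569  0.05301723]
404.0 [ 0.673 -0.142] [ 0.647 -0.162] [ 0.699 -0.122]
201.0 [ 0.538 -0.258] [ 0.517 -0.279] [ 0.558 -0.237]
183.0 [ 0.551 -0.062] [ 0.527 -0.074] [ 0.575 -0.05 ]
219.0 [ 0.471 -0.079] [ 0.452 -0.103] [ 0.489 -0.055]
```

View pics/s2.png

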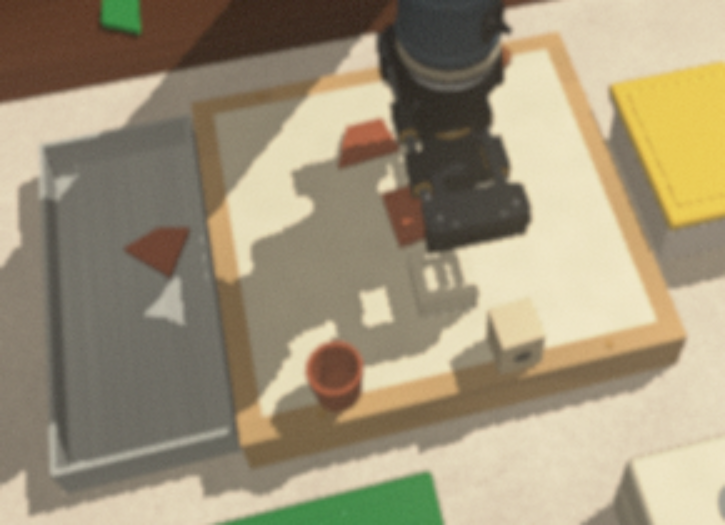

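The corner piece is being pushed squarely at crop (405,217). It is clear of the mould and the wedge, and the point piece is in the tray at (160,250).

play_rows(linear=[[0,-0.03,0],[0,-0.06,0],[0,-0.09,0],[0,-0.12,0],[0,-0.15,0],[0,-0.18,0],[0,-0.21,0],[0,-0.23,0]], dr=[[0,0,0],[0,0,0],[0,0,0],[0,0,0],[0,0,0],[0,0,0],[0,0,0],[0,0,0]], jaw=[0.14,0.14,0.14,0.14,0.14,0.14,0.14,0.14])

```text
clock: 7.7
tcp_pos: [0.5392, -0.1383, 0.0531]
ee_rot: [0.0, 0.71, 0.705, 0.0]
force: [0.3, -0.4, -0.6]
finger_gap: 0.0121
finger_force: 0.1
```

play_rows(linear=[[0,-0.03,0],[0,-0.06,0],[0,-0.09,0],[0,-0.12,0],[0,-0.16,0],[0,-0.2,0],[0,-0.23,0],[0,-0.24,0]], dr=[[0,0,0],[0,0,0],[0,0,0],[0,0,0],[0,0,0],[0,0,0],[0,0,0],[0,0,0]], jaw=[0.14,0.14,0.14,0.14,0.14,0.14,0.14,0.14])

```text
clock: 8.5
tcp_pos: [0.5393, -0.2592, 0.0531]
ee_rot: [0.001, 0.71, 0.704, 0.0]
force: [0.3, 0.2, 0.2]
finger_gap: 0.0119
finger_force: 0.0
```

play_rows(linear=[[0,0,0.05],[0,0,0.12],[0,0,0.2],[0,0.1,0.2],[0,0.2,0.2],[0,0.3,0.2],[0,0.4,0.2],[0,0.46,0.2]], dr=[[0,0,0],[0,0,0],[0,0,0],[0,0,0],[0,0,0],[0,0,0],[0,0,0],[0,0,0]], jaw=[0.14,0.14,0.14,0.14,0.14,0.14,0.14,0.14])

```text
clock: 9.3
tcp_pos: [0.5375, -0.0228, 0.153]
ee_rot: [-0.001, 0.708, 0.706, -0.0]
force: [-0.1, -0.8, 0.2]
finger_gap: 0.0123
finger_force: 0.0
```

```bash
python3 look.py pics/s3.png
```

```text
[ 0.53685321 -0.01934207  0.15295352]
292.0 [ 0.673 -0.143] [ 0.649 -0.162] [ 0.697 -0.123]
446.5 [ 0.558 -0.253] [ 0.516 -0.281] [ 0.6   -0.225]
222.5 [ 0.471 -0.08 ] [ 0.452 -0.103] [ 0.489 -0.057]
```

View pics/s3.png

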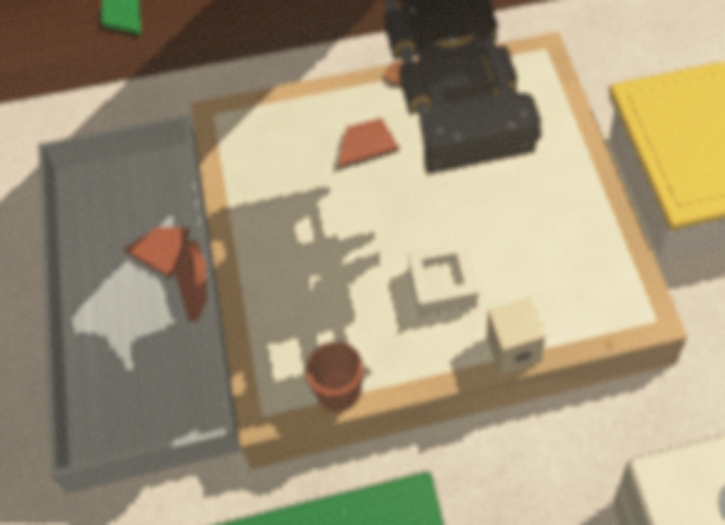

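The point piece lies flat in the tray at crop (158,247), and the corner piece is in the tray too, leaning on the near wall at (192,280). Now the wedge.

play_rows(linear=[[-0.08,-0.01,0],[-0.144,-0.024,0],[-0.144,-0.024,-0.06],[-0.144,-0.024,-0.12],[-0.144,-0.024,-0.17],[-0.144,-0.024,-0.19],[-0.144,-0.024,-0.2],[-0.144,-0.024,-0.2]], dr=[[0,0,0],[0,0,0],[0,0,0],[0,0,0],[0,0,0],[0,0,0],[0,0,0],[0,0,0]], jaw=[0.14,0.14,0.14,0.14,0.14,0.14,0.14,0.14])

```text
clock: 10.15
tcp_pos: [0.4671, -0.0385, 0.053]
ee_rot: [-0.0, 0.709, 0.705, -0.0]
force: [0.2, 0.1, -0.4]
finger_gap: 0.0123
finger_force: 0.0
```

play_rows(linear=[[0,-0.02,0],[0,-0.05,0],[0,-0.075,0],[0,-0.1,0],[0,-0.13,0],[0,-0.16,0],[0,-0.19,0],[0,-0.2,0]], dr=[[0,0,0],[0,0,0],[0,0,0],[0,0,0],[0,0,0],[0,0,0],[0,0,0],[0,0,0]], jaw=[0.14,0.14,0.14,0.14,0.14,0.14,0.14,0.14])

```text
clock: 10.95
tcp_pos: [0.4675, -0.1407, 0.0531]
ee_rot: [0.001, 0.71, 0.704, 0.0]
force: [1.0, 1.5, 0.9]
finger_gap: 0.0122
finger_force: 0.1
```

```bash
python3 look.py pics/s4.png
```

```text
[ 0.46749761 -0.14068735  0.05303674]
336.0 [ 0.669 -0.143] [ 0.648 -0.162] [ 0.69  -0.124]
415.5 [ 0.558 -0.253] [ 0.517 -0.281] [ 0.599 -0.225]
330.5 [0.407 0.009] [ 0.395 -0.047] [0.419 0.065]
```

View pics/s4.png

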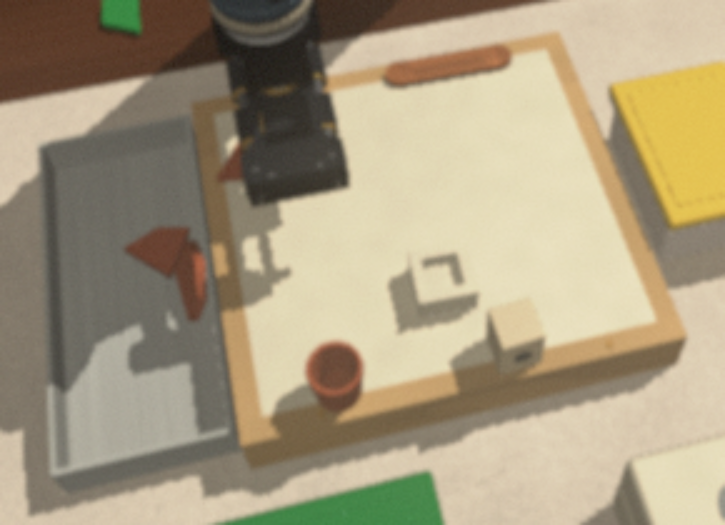

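The wedge is ahead of the fingers at crop (230,165), at the edge. I'll finish the push and retreat.

play_rows(linear=[[0,-0.03,0],[0,-0.06,0],[0,-0.09,0],[0,-0.12,0],[0,-0.16,0],[0,-0.2,0],[0,-0.23,0],[0,-0.24,0]], dr=[[0,0,0],[0,0,0],[0,0,0],[0,0,0],[0,0,0],[0,0,0],[0,0,0],[0,0,0]], jaw=[0.14,0.14,0.14,0.14,0.14,0.14,0.14,0.14])

```text
clock: 11.8
tcp_pos: [0.4674, -0.261, 0.0531]
ee_rot: [0.001, 0.71, 0.704, 0.0]
force: [0.3, 0.3, -0.6]
finger_gap: 0.0122
finger_force: 0.0
```

play_rows(linear=[[0,0,0.05],[0,0,0.12],[0,0,0.2],[0,0.1,0.22],[0,0.2,0.24],[0,0.3,0.24],[0,0.4,0.24],[0,0.5,0.24]], dr=[[0,0,0],[0,0,0],[0,0,0],[0,0,0],[0,0,0],[0,0,0],[0,0,0],[0,0,0]], jaw=[0.14,0.14,0.14,0.14,0.14,0.14,0.14,0.14])

```text
clock: 12.6
tcp_pos: [0.4662, -0.0084, 0.1733]
ee_rot: [-0.0, 0.709, 0.705, 0.0]
force: [1.1, 0.0, 1.0]
finger_gap: 0.0126
finger_force: 0.0
```

```bash
python3 look.py pics/s5.png; python3 - <<'E'
from h import *
a=cv2.resize(cv2.imread("pics/s5.png")[:500,:330],(390,590))
t=r.capture("top")[150:295,395:480]; t=cv2.resize(t,(346,590),interpolation=cv2.INTER_CUBIC)
cv2.imwrite("pics/f.png",np.hstack([a,t]))
E
```

```text
[ 0.4638549  -0.00088582  0.17299621]
338.0 [ 0.669 -0.143] [ 0.648 -0.162] [ 0.69  -0.124]
513.5 [ 0.529 -0.254] [ 0.459 -0.281] [ 0.6   -0.227]
226.0 [0.407 0.008] [ 0.395 -0.047] [0.418 0.063]
```

View pics/f.png

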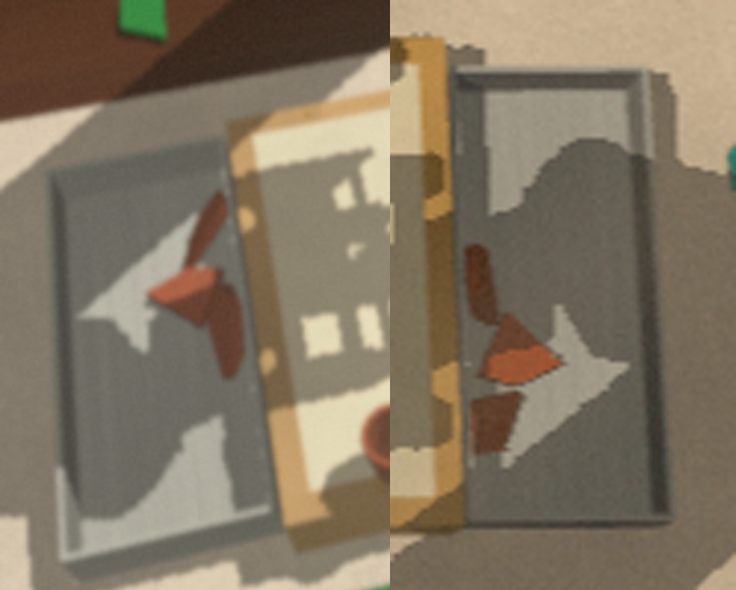

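The last view shows all three pieces inside the tray walls. The point piece is in the middle, and the corner and wedge pieces lean inside the near wall with their middles below the rim. The tray and the bystanders haven't moved, so I'm handing in.

```bash
python3 -c "
from station import r
print(r.job_done())"
```

```text
the job is handed in; nothing more can be done
None
```

I swept all three pieces over the right edge into the scrap tray and handed the job in at about 13 s on the clock; two of them lean inside its near wall, no bystander looked disturbed, and no verdict came back.

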